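# Clamp a relief plaque and tip up the modelling stand

## Task

On the tilting modelling stand, tighten the star knob of the hold-down clamp until it bites on the plaque (the resistance rises sharply) and give it a quarter turn more, no further, then let go. Then take the bow handle and raise the stiff-hinged board to a slope of 40 degrees, and leave it standing there. Do not push about the figure, the wheelchair or the stone beside it.

Things in the scene. Friction and masses are not known exactly. Their poses are not given: they have to be found in the camera images.
- stand: Grey steel foot plate (275 x 250 mm, 16 mm high) of a tilting modelling stand, fixed to the table. Origin on the table, below the middle of the hinge axis; x points from the hinge to the raised end of the board, y along the hinge. Hinge axis 30 mm above the origin. Thin quadrant plate (y = 125 to 128 mm, 150 mm high), read at the board's upper face: tick every 5 degrees, red at 40.
- board (a joint): Slope of the plywood board (275 x 240 x 12 mm) from level, in rad; grows as the far end is raised; at most 1.15. Stiff torque hinge: 3.5 N m besides the weight (17 to 22 N at the handle) moves it, and the board stays where it is left. The board's upper face lies 20 mm from the hinge axis, square to the slope, from 5 mm below to 270 mm up the slope from the hinge axis.
- knob_foot (a point): Board's upper face on the clamp screw's axis, 135 mm up from the hinge axis, mid-width. Moves with the board: x up the slope, y along the hinge, z square to it, outwards. Clockwise, looking down on the knob, tightens. The knob starts loose at any angle and turns easily (0.04 N m) for 0.1 to 0.6 turn, not known beforehand, until it bites; then it takes 0.5 to 0.7 N m (grip: 40 N) and stays as left.
- handle_mid (a point): Middle of the bar of a steel bow handle across the board near its raised end: round bar 12 mm thick, 110 mm long, along y, 242 mm up the slope from the hinge axis and 42 mm out from the board's upper face; legs of 10 mm at 49 mm either side. Frame as knob_foot. Free space between bar and board 36 mm; the end of the clamp bar is 74 mm down the slope from the bar and stands 29 mm out from the board.
- knob_grip (a point): Black seven-lobed star knob, 41 mm across, 24 mm high, white index line on top. On its axis at mid grip height, 55 mm out from the board's upper face; the knob's top is 12 mm further out. Below the lobes a 21 mm collar goes down to the clamp bar. Frame turns with the knob: x along the white line, z the screw's axis outwards, square to the board. Regrip at any angle.
- bar_foot (a point): Underside of the 3 mm rubber foot of the aluminium clamp bar, where it lies on the plaque; sinks a little as the clamp is tightened past the bite (0.25 mm for a quarter turn). The bar (74 x 22 x 10 mm) lies along the slope from 94 to 168 mm up from the hinge axis; its upper face is 29 mm out from the board. Frame as knob_foot.
- plaque_edge (a point): Upper face of the terracotta relief plaque (86 x 112 x 16 mm, resting on the board's lower ledge) under the bar's foot, 103 mm up the slope from the hinge axis; coincides with bar_foot at the start. Frame as knob_foot.
- figure: Loose clay figure of a woman in a long white dress, 133 mm tall, about 43 mm wide (arms reach 35 mm forward), standing on the table beside the stand. Origin at the centre of its underside.
- wheelchair: Loose clay figure seated in a wheelchair, 95 x 68 mm, 112 mm tall, on the table beside the stand. Origin at the centre of its underside.
- stone: Loose brown polished stone, 68 mm across, 33 mm high, on the table beside the stand. Origin at the centre of its underside.

How it is judged:
By the outcome, as a careful person would: the job done as asked, in the order asked, and still so for the second after the job is handed in, with the robot touching nothing.
It also fails if it takes over 72 s, if anything falls off the work surface, if the arm or the gripper's body presses on something with over 40 N, if the wrist force passes 120 N, or if a joint passes its speed limit or range.

## Robot

A 6-joint arm with a two-finger parallel gripper is mounted at the origin on the work surface. World frame = base frame: x ahead of the robot, y to its left, z up, the work surface at z = 0. Lengths are in m, angles in rad, forces in N, time in s.
With the tool pointing down it reaches from about 0.25 to 0.775 m from the base axis. Payload 4 kg.
Tool frame: the origin (TCP) lies between the finger pads; the fingertips stand 14 mm ahead of it and the grasp point (between the pads) lies 5 mm behind it (ctrl.tcp_to_tips is the distance from the TCP to the fingertips, in m); y points along the fingers, x is the direction in which the jaws open and shut, and the axes are right-handed (so a half turn about y gives the same grasp; the last joint's range is limited). The gripper opens to 85 mm and grips with 20 to 120 N. Pads are 22 mm wide; open, the fingers measure 114 mm over their backs; the gripper's body (76 mm by 85 mm) begins 54 mm behind the grasp point. The pads swing forward as they close: fully open they stand 13 mm farther back than shut.
Start: joints at [1.023, 0.087, 1.371, -0, 1.684, -0.103], TCP at [0.237, 0.496, 0.245] pointing down, gripper open.
Joint ranges: [-3.1, 3.1], [-0.76, 2.03], [0.27, 2.55], [-1.08, 4.22], [0.17, 2.65], [-2.57, 2.57]. Speed limits (rad/s): [2.79, 2.79, 3.14, 3.14, 3.14, 3.14].

## Interface

Orientations are given as a unit quaternion [x, y, z, w].
In Python, from station import read_state, camera, workorder, search_frame, ctrl gives the robot as it stands. The module is installed in compiled form; this text tells all that it offers.
- The arm moves only by the tool step_arm, never from a script. Its argument "moves" is a list that holds one entry, the list of rows, each a list of 7 numbers: the shift along the world's x, y, z in mm, then the turn, a rotation vector about the world's x, y, z in rad, then the opening in per cent of the stroke, from 0 (shut) to 100 (fully open). A call has 1 to 12 rows; each row is the pose to reach, as a shift and turn from the pose commanded when the call began; what a row does not reach only later rows make up. A row lasts 1/8 s, in which the tool goes at most 62.5 mm and 10.7 degrees, less where a joint would pass 70% of its speed; a pose out of reach is approached as far as the arm can. A call with a gripper value outside its range is refused whole. The fingers move at their own pace and stop on an object; "force" is the grip in N (left out, the last holds). Time passes only in rows, so rows that repeat a pose let the fingers close. It gives the time, the measured TCP pose, the force and the opening at its end, in the units of the state.
- read_state(): the state, without advancing time (a new reading comes with each control period).
- camera(name): name is "scene" or "top" or "wrist"; returns a dict with "pixels" (480x640x3 uint8, red, green, blue), "z_map" (480x640 float32, m along the optical axis (not along the pixel's ray), 0 where there is no reading), "camera_matrix" (3x3 intrinsics, pixels), "k1" (the pictures are not rectified: a ray, as slopes to the right and down, at radius r is drawn at 1 + k1 r^2 times it, then the intrinsics apply), "R" (3x3) and "t" (3): a world point X has camera coordinates R X + t; the wrist camera has in their place "tool_from_camera" (4x4, takes a point from camera to tool coordinates, whose origin is the TCP and whose axes are the tool frame's). Camera axes: x right, y down, z forward; pixel columns grow to the right and rows downward; lengths in m; the calibration is good to about 2 mm. A picture is of the moment at which its call begins: read the wrist's pose just before it.
- workorder.hand_in(): hands the job in, once; it reports no verdict.
Trained networks look in a picture, given as the dict that the camera call returned (one of the last four; its "shot" number tells which), for a name from the list of things; names that differ only in an ending like _2 or _b are one class to them, and where a whole thing is asked for, a point or a joint stands for the part that bears it (a point fixed in the world has none). Each returns a list of dicts, best first, with "conf" (0 to 1); they miss things now and then, are a little off and sometimes report something else, mostly with a low value. They report only what shows in the picture. A call takes as long as a camera call.
- search_frame(picture, label): "position" ([x, y, z] in m, in world coordinates, good to about 4 mm: the middle of the surface that is visible of it).
The state is a dict: "time": time; "joint_pos": joint angles; "qvel": joint speeds; "effort": joint torques, N m; "tcp_pos": TCP position; "ee_rot": TCP orientation; "ft_force": force on the tool from outside, world axes, zero at the start; "wrist_torque": the same for the moment, N m; "gripper_width": finger opening in m.
Only numpy, scipy, OpenCV 4.12 (cv2) and the standard library are available. Lean on these libraries where they do the work, as an engineer would, in place of code of your own. Each camera call takes 0.05 s, during which the arm holds its last target. There are 200 camera calls.

## Working session

There is one attempt and no reset: what is moved stays moved. The work goes in short steps, Python scripts to look and compute and a tool call to move; the robot and the scene stay as the last step left them, time stands still between calls to the robot, and variables do not carry over. Pictures are saved under pics/ and viewed, about 8 in all and at most 12, crops included, and the job is handed in when it is done.

Besides the shell and the picture viewer there is one more tool, called after "Call:" as a command line: name --argument value ..., lists and objects as JSON in quotes. step_arm: Moves the arm, as the interface text tells. Its arguments: {"type":"object","properties":{"moves":{"type":"array"},"force":{"type":"number"}},"required":["moves"]}

```bash
mkdir -p pics; cat > h.py <<'E'
import numpy as np, cv2
from scipy.spatial.transform import Rotation as Ro
from station import read_state, camera, workorder, search_frame, ctrl
def cloud(c,s=None):
    K=c["camera_matrix"];k1=c["k1"];z=c["z_map"]
    v,u=np.mgrid[0:480,0:640]
    p=cv2.undistortPoints(np.stack([u,v],-1).reshape(-1,1,2).astype(float),K,np.array([k1,0,0,0,0.])).reshape(480,640,2)
    P=np.dstack([p*z[...,None],z])
    if s is None: return (P-c["t"])@c["R"]
    T=c["tool_from_camera"];P=P@T[:3,:3].T+T[:3,3]
    return P@Ro.from_quat(s["ee_rot"]).as_matrix().T+s["tcp_pos"]
def save(c,n): cv2.imwrite("pics/"+n,c["pixels"][...,::-1])
E
python3 - <<'E'
from h import *
np.set_printoptions(precision=4,suppress=True)
s=read_state();print(s["time"],s["ee_rot"])
cs={n:camera(n) for n in("scene","top")}
for n,c in cs.items():
    for l in("stand","board","knob_grip","handle_mid","bar_foot","plaque_edge","figure","wheelchair","stone"):
        r=search_frame(c,l);print(n,l,[(np.round(x["position"],3),round(x["conf"],2)) for x in r[:2]])
im=np.hstack([cv2.resize(c["pixels"],(640,480)) for c in cs.values()])
save(cs["scene"],"a.png");save(cs["top"],"b.png")
E
```

```text
0.0 [ 0.5983  0.3767 -0.3781 -0.5976]
scene stand [(array([0.559, 0.089, 0.026]), 0.73)]
scene board [(array([0.507, 0.05 , 0.13 ]), 0.72), (array([0.542, 0.074, 0.136]), 0.58)]
scene knob_grip [(array([0.501, 0.047, 0.158]), 0.73)]
scene handle_mid [(array([0.545, 0.074, 0.13 ]), 0.64)]
scene bar_foot [(array([0.508, 0.049, 0.132]), 0.59)]
scene plaque_edge [(array([0.543, 0.07 , 0.133]), 0.83), (array([0.493, 0.264, 0.064]), 0.47)]
scene figure [(array([ 0.609, -0.164,  0.059]), 0.74), (array([0.541, 0.072, 0.133]), 0.61)]
scene wheelchair [(array([0.491, 0.263, 0.062]), 0.98)]
scene stone []
top stand [(array([0.519, 0.042, 0.114]), 0.6)]
top board [(array([0.52 , 0.042, 0.116]), 0.83)]
top knob_grip [(array([0.486, 0.042, 0.163]), 0.7)]
top handle_mid [(array([0.524, 0.04 , 0.11 ]), 0.67)]
top bar_foot [(array([0.516, 0.041, 0.139]), 0.67)]
top plaque_edge [(array([0.523, 0.041, 0.119]), 0.71), (array([0.471, 0.246, 0.056]), 0.23)]
top figure []
top wheelchair [(array([0.474, 0.241, 0.063]), 0.88)]
top stone [(array([ 0.453, -0.154,  0.028]), 0.88)]
```

View pics/a.png

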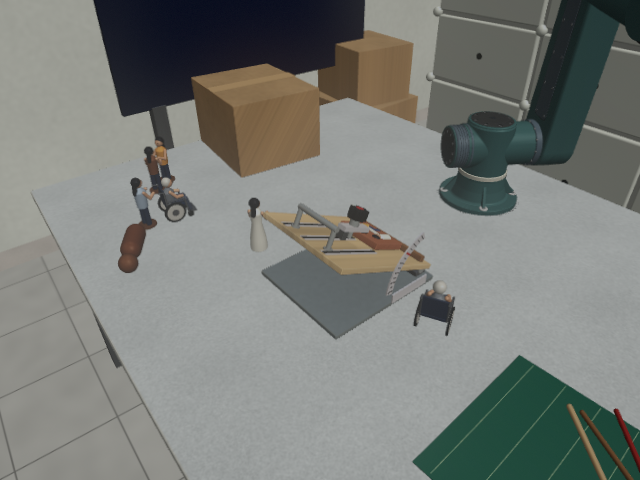

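View pics/b.png

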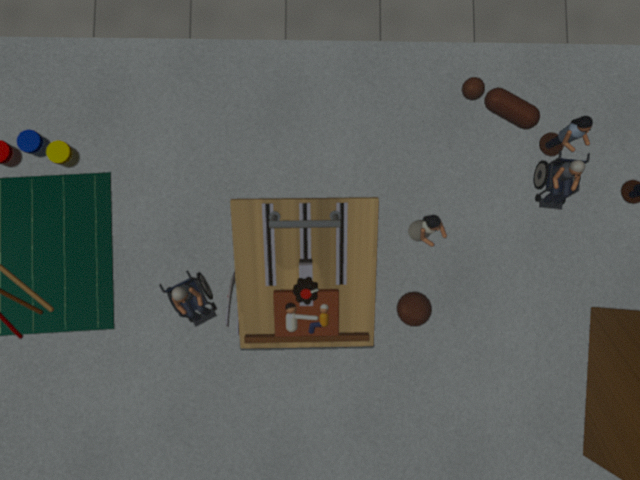

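The scene view shows the board at a modest slope, with the knob at about (357,212) and the handle at about (320,220). The figure stands at (257,225) and the wheelchair at (435,305). In the top view the knob is at (305,291), the bar runs from (272,224) to (340,224), the stone is at (414,308) and the figure at (422,230). Next I fit the board's frame.

```bash
cat > fit.py <<'E'
from h import *
from scipy.optimize import least_squares
np.set_printoptions(precision=4,suppress=True)
def plane(P):
    for _ in range(6):
        c=P.mean(0);n=np.linalg.svd(P-c,full_matrices=False)[2][2];n*=np.sign(n[2]);d=(P-c)@n;P=P[abs(d)<max(.002,1.5*np.median(abs(d)))]
    return c,n,len(P)
def board(c,s=None):
    P=cloud(c,s);hsv=cv2.cvtColor(c["pixels"],cv2.COLOR_RGB2HSV)
    m=(hsv[...,0]>12)&(hsv[...,0]<28)&(hsv[...,1]>60)&(hsv[...,2]>90)&(c["z_map"]>0)&(P[...,2]>.04)&(P[...,2]<.35)&(abs(P[...,1]-.04)<.15)&(P[...,0]>.35)&(P[...,0]<.7)
    m=cv2.erode(m.astype(np.uint8),np.ones((3,3)))>0
    Q=P[m];ce,n,k=plane(Q);Q=Q[abs((Q-ce)@n)<.004]
    return P,Q,ce,n,k
if __name__=="__main__":
  for name in("top","scene"):
    c=camera(name);P,Q,ce,n,k=board(c)
    print(name,k,"c",ce,"n",n,"slope",np.degrees(np.arccos(n[2])),"yaw",np.degrees(np.arctan2(-n[1],-n[0])))
    # rectangle in-plane
    y=np.cross(n,[np.cos(np.arctan2(-n[1],-n[0])),np.sin(np.arctan2(-n[1],-n[0])),0]);y/=np.linalg.norm(y);x=np.cross(y,n)
    r=cv2.minAreaRect((np.c_[(Q-ce)@x,(Q-ce)@y]*1000).astype(np.float32));print("rect",r, "centre",ce+x*r[0][0]/1e3+y*r[0][1]/1e3)
    h=(P-ce)@n;m=(c["z_map"]>0)&(abs((P-ce)@x)<.16)&(abs((P-ce)@y)<.12)
    # handle: height 36-52, x well up
    for lab,lo,hi in(("knob top",.060,.072),("bar",.038,.052)):
        q=P[m&(h>lo)&(h<hi)];
        if lab=="bar": q=q[((q-ce)@x)>.07]
        a=(q-ce)@x;b=(q-ce)@y;print(lab,len(q),q.mean(0) if len(q) else 0, "a",a.min(),a.max(),"b",b.min(),b.max(),"h",np.median((q-ce)@n))
        if lab=="bar":
            f=np.polyfit(b,a,1);print("bar yaw off deg",np.degrees(-np.arctan(f[0])))
E
python3 fit.py
```

```text
top 8999 c [0.5272 0.0464 0.113 ] n [-0.4205 -0.0081  0.9073] slope 24.87165218896068 yaw 1.1081787051295895
rect ((-18.567405700683594, -3.2584075927734375), (235.4159393310547, 272.3824157714844), 89.76203155517578) centre [0.5104 0.0428 0.1051]
knob top 435 [0.4852 0.0426 0.1667] a -0.0369987683906644 0.003254606172035867 b -0.021698833227348693 0.01616143182321596 h 0.06664681444814363
bar 533 [0.5902 0.044  0.1933] a 0.08427310201326704 0.0961608771137054 b -0.05708399496619695 0.05087949131539296 h 0.04665010067963326
bar yaw off deg 0.08101238905312408
scene 1612 c [0.548  0.0789 0.1248] n [-0.4167 -0.0035  0.909 ] slope 24.62624425893284 yaw 0.4836439219716872
rect ((-38.02091979980469, -33.320037841796875), (267.799072265625, 232.13134765625), 0.5125755071640015) centre [0.5137 0.0453 0.109 ]
knob top 159 [0.4778 0.0744 0.1643] a -0.09897741212857972 -0.019826442772392896 b -0.057860203148966026 0.09066899655372772 h 0.06578618465276365
bar 142 [0.5951 0.0423 0.1934] a 0.07003341384054391 0.07334887741390249 b -0.0915101463642549 0.017375838894479047 h 0.04292521243754878
bar yaw off deg 0.15359477094371665
```

```bash
cat > geo.py <<'E'
from h import *
np.set_printoptions(precision=4,suppress=True)
foot=np.array([.5127,.0428,.1055]);yaw=np.radians(1.0)
hinge=np.array([.5127-.135*.908+.02*.4195,.0428-.002,.03])
def axes(phi):
    xs=np.array([np.cos(yaw),np.sin(yaw),0]);y=np.array([-np.sin(yaw),np.cos(yaw),0]);z=np.array([0,0,1.])
    return np.cos(phi)*xs+np.sin(phi)*z,y,-np.sin(phi)*xs+np.cos(phi)*z
def tool(phi,th):  # approach (tool y) = -n, opening x at angle th from +y_s about n (ccw positive)
    u,y,n=axes(phi);x=np.cos(th)*y-np.sin(th)*u;Y=-n
    return np.c_[x,Y,np.cross(x,Y)]
E
python3 - <<'E'
from geo import *
s=read_state();R=Ro.from_quat(s["ee_rot"]);print(R.as_matrix(),[a for a in dir(ctrl) if a[0]!='_'],ctrl.tcp_to_tips)
phi=np.radians(24.8);u,y,n=axes(phi)
for d in range(-180,181,30):
    T=Ro.from_matrix(tool(phi,np.radians(d)));rv=(T*R.inv()).as_rotvec();print(d,rv,np.degrees(np.linalg.norm(rv)))
for d in(.05,.13,.16): print(d,(foot+n*d-s["tcp_pos"])*1000)
from fit import board
c=camera("top");P,Q,ce,nn,k=board(c)
a=(P-foot)@u;b=(P-foot)@y;h=(P-foot)@n
m=(a<-.03)&(a>-.14)&(abs(b)<.06)&(c["z_map"]>0);print("plaque region max h",np.percentile(h[m],[50,90,99,100]))
E
```

```text
[[ 0.4303  0.0001 -0.9027]
 [ 0.9027  0.0001  0.4303]
 [ 0.0001 -1.     -0.    ]] ['MotionError', 'tcp_to_tips'] 0.014
-180 [ 0.5793 -0.1255 -2.6242] 154.14299725355733
-150 [ 0.4695 -0.2416 -2.1158] 124.9451974008977
-120 [ 0.3584 -0.3254 -1.6041] 96.00252248391385
-90 [ 0.2464 -0.383  -1.0905] 67.7086389672784
-60 [ 0.1338 -0.418  -0.5757] 41.477454743487705
-30 [ 0.0207 -0.4323 -0.0604] 25.039983657082107
0 [-0.0927 -0.4267  0.4549] 36.12896053342768
30 [-0.2064 -0.4006  0.9699] 61.27544855909815
60 [-0.3203 -0.3526  1.4838] 89.29072348274842
90 [-0.4342 -0.2793  1.9961] 118.13235906522462
120 [-0.548  -0.1756  2.5055] 147.2892864799543
150 [-0.6614 -0.032   3.0097] 176.56747142441503
180 [ 0.5793 -0.1255 -2.6242] 154.14299725355735
0.05 [ 255.0732 -454.0696  -94.4613]
0.13 [ 221.5222 -454.6552  -21.8391]
0.16 [ 208.9405 -454.8748    5.3942]
plaque region max h [0.0162 0.0202 0.0267 0.0315]
```

Call:
step_arm --moves '[[[209,-455,10,-0.2633,-0.379,1.227,100],[209,-455,10,-0.2633,-0.379,1.227,100],[209,-455,10,-0.2633,-0.379,1.227,100],[209,-455,10,-0.2633,-0.379,1.227,100],[209,-455,10,-0.2633,-0.379,1.227,100],[209,-455,10,-0.2633,-0.379,1.227,100],[209,-455,10,-0.2633,-0.379,1.227,100],[209,-455,10,-0.2633,-0.379,1.227,100],[209,-455,10,-0.2633,-0.379,1.227,100],[209,-455,10,-0.2633,-0.379,1.227,100],[209,-455,10,-0.2633,-0.379,1.227,100]]]'

```text
time: 2.52
tcp_pos: [0.4455, 0.0414, 0.2553]
ee_rot: [0.399, 0.699, -0.581, -0.12]
ft_force: [0.0, 0.2, 0.5]
gripper_width: 0.0856
```

```bash
python3 - <<'E'
from geo import *
from fit import plane
s=read_state();print(s["joint_pos"],s["tcp_pos"],s["ft_force"],s["wrist_torque"])
T=tool(np.radians(24.8),np.radians(45));print("rot err deg",np.degrees((Ro.from_matrix(T)*Ro.from_quat(s["ee_rot"]).inv()).as_rotvec()))
c=camera("wrist");save(c,"w1.png");P=cloud(c,s)
phi=np.radians(24.8);u,y,n=axes(phi)
h=(P-foot)@n;a=(P-foot)@u;b=(P-foot)@y
ok=c["z_map"]>0
for lab,m in (("knobtop",(h>.06)&(h<.075)&(abs(a)<.04)&(abs(b)<.04)),("bar",(h>.038)&(h<.055)&(abs(a-.107)<.02)&(abs(b)<.06)),("board",(abs(h)<.006)&(abs(b)<.12)&(abs(a)<.13))):
    m&=ok;q=P[m];print(lab,len(q))
    if len(q): print(q.mean(0),"a",a[m].min(),a[m].max(),"b",b[m].min(),b[m].max(),"h",np.median(h[m]))
    if lab=="board" and len(q)>50: ce,nn,k=plane(q);print(nn,np.degrees(np.arccos(nn[2])),"h at foot",((ce-foot)@nn))
print([(x["position"],x["conf"]) for x in search_frame(c,"knob_grip")[:2]])
E
```

```text
[-0.0553 -0.4537  1.8623  0.0314  1.3022 -2.4294] [0.4455 0.0414 0.2553] [0.0154 0.2105 0.5103] [0.0026 0.1993 0.0042]
rot err deg [-0.0213 -0.049   0.0683]
knobtop 3238
[0.4829 0.0404 0.1655] a -0.021497304667230214 0.019073243650105053 b -0.02071378105473241 0.019456289619174463 h 0.06711020082880756
bar 2325
[0.5873 0.0445 0.1909] a 0.09897946273543289 0.11175981010285103 b -0.05609159688523397 0.05373179630431611 h 0.04691824569413458
board 75157
[0.5244 0.031  0.1113] a -0.1299988827697541 0.12999348366120084 b -0.11999802533627701 0.11967563666654295 h 0.00039892933350688147
[-0.4225 -0.0079  0.9063] 24.99929929073073 h at foot 0.0003786272408228427
[([0.4841, 0.0384, 0.1721], 0.7)]
```

View pics/w1.png

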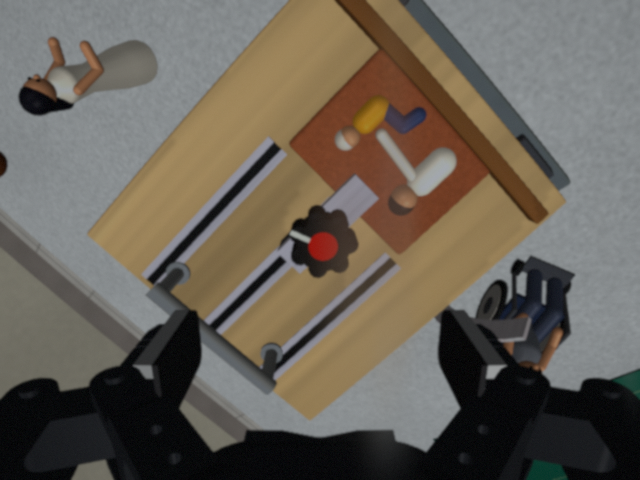

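The wrist view shows the knob at (320,243) with its white line pointing up-left, and the bar running from (150,285) to (272,385). There is clear room around the knob for both fingers. The knob is about 1 mm from my estimate, so I go down and close.

Call:
step_arm --moves '[[[11,0,-26,0,0,0,100],[22,0,-52,0,0,0,100],[33,0,-78,0,0,0,100],[40,0,-94,0,0,0,100],[45,0,-105,0,0,0,100],[45,0,-105,0,0,0,100]]]'

```text
time: 3.38
tcp_pos: [0.4902, 0.0428, 0.1495]
ee_rot: [0.397, 0.7, -0.582, -0.119]
ft_force: [0.1, 0.8, -0.2]
gripper_width: 0.0853
```

Call:
step_arm --moves '[[[0,0,0,0,0,0,35],[0,0,0,0,0,0,35],[0,0,0,0,0,0,35],[0,0,0,0,0,0,35],[0,0,0,0,0,0,35],[0,0,0,0,0,0,35]]]' --force 45

```text
time: 4.12
tcp_pos: [0.4905, 0.0419, 0.1514]
ee_rot: [0.398, 0.7, -0.581, -0.119]
ft_force: [-4.6, 1.6, 4.3]
gripper_width: 0.0398
```

```bash
cat > st.py <<'E'
from geo import *
s=read_state();u,y,n=axes(np.radians(25));R=Ro.from_quat(s["ee_rot"]).as_matrix()
print(s["time"],s["tcp_pos"],"F",s["ft_force"],"w",s["gripper_width"],"Mn %.3f"%(s["wrist_torque"]@n),"M",s["wrist_torque"],"th %.2f"%np.degrees(np.arctan2(-R[:,0]@u,R[:,0]@y)),"j",s["joint_pos"],"eff",s["effort"])
E
python3 st.py
```

```text
4.125 [0.4905 0.0419 0.1514] F [-4.6382  1.5632  4.2954] w 0.0398488859900016 Mn -0.016 M [0.3429 0.6201 0.1477] th 44.98 j [-0.0479 -0.2933  1.9617  0.0327  1.0413 -2.4317] eff [ -1.2577 -17.0266 -31.298   -0.4058  -2.6829  -0.0046]
```

Call:
step_arm --moves '[[[0,0,0,0.0738,0.0013,-0.1582,35],[0,0,0,0.1476,0.0025,-0.3163,35],[0,0,0,0.2213,0.0038,-0.4745,35],[0,0,0,0.2213,0.0038,-0.4745,35],[0,0,0,0.2213,0.0038,-0.4745,35]]]'

```text
time: 4.75
tcp_pos: [0.4907, 0.0415, 0.1515]
ee_rot: [0.534, 0.646, -0.458, -0.295]
ft_force: [-5.0, 1.0, 5.8]
gripper_width: 0.0397
```

```bash
python3 st.py
```

```text
4.75 [0.4907 0.0415 0.1515] F [-4.9564  0.9722  5.8007] w 0.039739493151664626 Mn -0.054 M [ 0.0795  0.559  -0.0184] th 15.18 j [-0.05   -0.2936  1.9619  0.0349  1.0405 -1.9146] eff [ -0.5509 -16.4293 -30.7582  -0.0058  -2.6799  -0.0367]
```

Call:
step_arm --moves '[[[0,0,0,0.0738,0.0013,-0.1582,35],[0,0,0,0.0738,0.0013,-0.1582,35]]]'

```text
time: 5.0
tcp_pos: [0.4907, 0.0413, 0.1514]
ee_rot: [0.572, 0.618, -0.41, -0.35]
ft_force: [-5.5, -1.1, 5.7]
gripper_width: 0.0397
```

```bash
sed -i 's/^print.*/print("t",s["time"],"w %.4f"%s["gripper_width"],"Mn %.3f"%(s["wrist_torque"]@n),"th %.2f"%np.degrees(np.arctan2(-R[:,0]@u,R[:,0]@y)),"j6 %.3f eff6 %.3f"%(s["joint_pos"][5],s["effort"][5]),s["tcp_pos"],s["ft_force"])/' st.py; python3 st.py
```

```text
t 5.0 w 0.0397 Mn -0.044 th 5.13 j6 -1.740 eff6 0.204 [0.4907 0.0413 0.1514] [-5.5282 -1.0758  5.7316]
```

Call:
step_arm --moves '[[[0,0,0,0.0738,0.0013,-0.1582,35],[0,0,0,0.0738,0.0013,-0.1582,35]]]'

```text
time: 5.25
tcp_pos: [0.4907, 0.0411, 0.1514]
ee_rot: [0.606, 0.585, -0.358, -0.403]
ft_force: [-6.0, 0.1, 6.2]
gripper_width: 0.0397
```

```bash
python3 st.py
```

```text
t 5.25 w 0.0397 Mn -0.005 th -4.86 j6 -1.566 eff6 0.205 [0.4907 0.0411 0.1514] [-6.0309  0.1198  6.2061]
```

Call:
step_arm --moves '[[[0,0,0,0.0738,0.0013,-0.1582,35],[0,0,0,0.0738,0.0013,-0.1582,35]]]'

```text
time: 5.5
tcp_pos: [0.4907, 0.041, 0.1514]
ee_rot: [0.635, 0.548, -0.304, -0.452]
ft_force: [-6.0, -1.1, 6.2]
gripper_width: 0.0397
```

```bash
python3 st.py
```

```text
t 5.5 w 0.0397 Mn -0.036 th -14.86 j6 -1.393 eff6 0.207 [0.4907 0.041  0.1514] [-6.0339 -1.0935  6.1991]
```

Call:
step_arm --moves '[[[0,0,0,0.0738,0.0013,-0.1582,35],[0,0,0,0.0738,0.0013,-0.1582,35]]]'

```text
time: 5.75
tcp_pos: [0.4906, 0.0408, 0.1514]
ee_rot: [0.659, 0.507, -0.247, -0.498]
ft_force: [-5.9, -1.5, 7.0]
gripper_width: 0.0398
```

```bash
python3 st.py
```

```text
t 5.75 w 0.0398 Mn -0.082 th -24.86 j6 -1.219 eff6 0.208 [0.4906 0.0408 0.1514] [-5.9443 -1.4957  7.0177]
```

Call:
step_arm --moves '[[[0,0,0,0.0738,0.0013,-0.1582,35],[0,0,0,0.0738,0.0013,-0.1582,35]]]'

```text
time: 6.0
tcp_pos: [0.4905, 0.0407, 0.1513]
ee_rot: [0.678, 0.461, -0.189, -0.54]
ft_force: [-5.6, -2.5, 6.4]
gripper_width: 0.0401
```

```bash
python3 st.py
```

```text
t 6.0 w 0.0401 Mn -0.036 th -34.85 j6 -1.045 eff6 0.209 [0.4905 0.0407 0.1513] [-5.5631 -2.4765  6.4153]
```

Call:
step_arm --moves '[[[0,0,0,0.0738,0.0013,-0.1582,35],[0,0,0,0.0738,0.0013,-0.1582,35]]]'

```text
time: 6.25
tcp_pos: [0.4903, 0.0406, 0.1512]
ee_rot: [0.692, 0.413, -0.129, -0.578]
ft_force: [-7.6, -2.0, 6.1]
gripper_width: 0.0394
```

```bash
python3 st.py
```

```text
t 6.25 w 0.0394 Mn 0.050 th -44.85 j6 -0.870 eff6 0.210 [0.4903 0.0406 0.1512] [-7.6041 -1.9875  6.1004]
```

Call:
step_arm --moves '[[[0,0,0,0.0738,0.0013,-0.1582,35],[0,0,0,0.0738,0.0013,-0.1582,35]]]'

```text
time: 6.5
tcp_pos: [0.4902, 0.0405, 0.1512]
ee_rot: [0.701, 0.361, -0.068, -0.612]
ft_force: [-7.6, -2.5, 6.7]
gripper_width: 0.0401
```

```bash
python3 st.py; python3 -c "
from h import *
save(camera('wrist'),'w2.png')"
```

```text
t 6.5 w 0.0401 Mn -0.061 th -54.85 j6 -0.696 eff6 0.211 [0.4902 0.0405 0.1512] [-7.5798 -2.4804  6.7436]
```

View pics/w2.png

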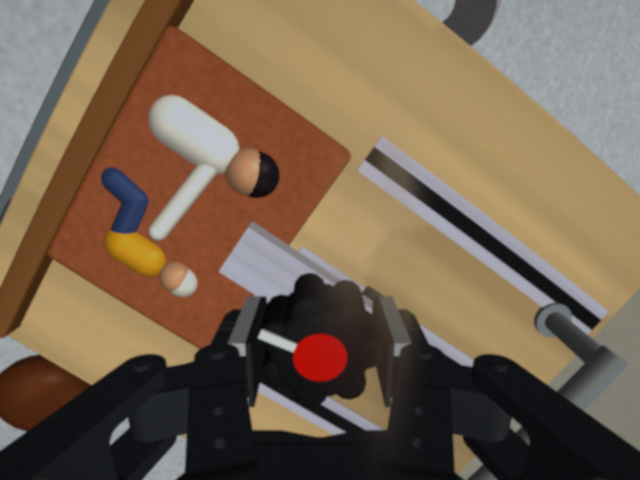

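The knob is at (320,357) between the pads. Its white line still lies at the same angle in the tool frame, ending near (260,335), so it turns with the gripper.

Call:
step_arm --moves '[[[0,0,0,0.0738,0.0013,-0.1582,35],[0,0,0,0.0738,0.0013,-0.1582,35]]]'

```text
time: 6.8
tcp_pos: [0.4901, 0.0404, 0.1511]
ee_rot: [0.704, 0.306, -0.006, -0.641]
ft_force: [-7.7, -2.2, 7.2]
gripper_width: 0.04
```

```bash
python3 st.py
```

```text
t 6.8 w 0.0400 Mn -0.094 th -64.85 j6 -0.521 eff6 0.211 [0.4901 0.0404 0.1511] [-7.6979 -2.2093  7.1964]
```

Call:
step_arm --moves '[[[0,0,0,0.0738,0.0013,-0.1582,35],[0,0,0,0.0738,0.0013,-0.1582,35]]]'

```text
time: 7.05
tcp_pos: [0.4899, 0.0404, 0.151]
ee_rot: [0.702, 0.249, 0.055, -0.665]
ft_force: [-8.2, -3.6, 7.6]
gripper_width: 0.0399
```

```bash
python3 st.py
```

```text
t 7.05 w 0.0399 Mn -0.064 th -74.86 j6 -0.346 eff6 0.211 [0.4899 0.0404 0.151 ] [-8.2473 -3.6251  7.6454]
```

Call:
step_arm --moves '[[[0,0,0,0.0738,0.0013,-0.1582,35],[0,0,0,0.0738,0.0013,-0.1582,35]]]'

```text
time: 7.3
tcp_pos: [0.4897, 0.0404, 0.1509]
ee_rot: [0.695, 0.19, 0.116, -0.684]
ft_force: [-9.2, -2.8, 8.5]
gripper_width: 0.0398
```

```bash
python3 st.py
```

```text
t 7.3 w 0.0398 Mn -0.048 th -84.86 j6 -0.171 eff6 0.212 [0.4897 0.0404 0.1509] [-9.2347 -2.8342  8.4811]
```

Call:
step_arm --moves '[[[0,0,0,0.0738,0.0013,-0.1582,35],[0,0,0,0.0738,0.0013,-0.1582,35]]]'

```text
time: 7.55
tcp_pos: [0.4896, 0.0405, 0.1508]
ee_rot: [-0.682, -0.13, -0.176, 0.698]
ft_force: [-10.3, -2.6, 8.7]
gripper_width: 0.0397
```

```bash
python3 st.py
```

```text
t 7.55 w 0.0397 Mn -0.035 th -94.86 j6 0.004 eff6 0.211 [0.4896 0.0405 0.1508] [-10.3042  -2.5584   8.6927]
```

Call:
step_arm --moves '[[[0,0,0,0.0738,0.0013,-0.1582,35],[0,0,0,0.0738,0.0013,-0.1582,35]]]'

```text
time: 7.8
tcp_pos: [0.4895, 0.0405, 0.1508]
ee_rot: [-0.664, -0.069, -0.235, 0.706]
ft_force: [-10.2, -2.3, 9.4]
gripper_width: 0.0403
```

```bash
python3 st.py
```

```text
t 7.8 w 0.0403 Mn -0.045 th -104.86 j6 0.179 eff6 0.211 [0.4895 0.0405 0.1508] [-10.2299  -2.2697   9.3617]
```

Call:
step_arm --moves '[[[0,0,0,0.0738,0.0013,-0.1582,35],[0,0,0,0.0738,0.0013,-0.1582,35]]]'

```text
time: 8.05
tcp_pos: [0.4894, 0.0406, 0.1507]
ee_rot: [-0.641, -0.007, -0.292, 0.71]
ft_force: [-11.6, -2.3, 7.4]
gripper_width: 0.0395
```

```bash
python3 st.py
```

```text
t 8.05 w 0.0395 Mn 0.365 th -114.77 j6 0.354 eff6 0.613 [0.4894 0.0406 0.1507] [-11.6351  -2.2951   7.4444]
```

The bite shows: eff6 went from 0.21 to 0.61 and Mn from -0.05 to +0.37. The bite lies at about th = -111 ± 3, so I aim for about th = -202. I go 50° first and check for slip.

Call:
step_arm --moves '[[[0,0,0,0.0738,0.0013,-0.1582,35],[0,0,0,0.1476,0.0025,-0.3163,35],[0,0,0,0.2213,0.0038,-0.4745,35],[0,0,0,0.295,0.005,-0.6327,35],[0,0,0,0.3688,0.0063,-0.7908,35],[0,0,0,0.3688,0.0063,-0.7908,35]]]'

```text
time: 8.8
tcp_pos: [0.489, 0.0413, 0.1505]
ee_rot: [-0.459, 0.293, -0.536, 0.645]
ft_force: [-12.2, -0.5, 9.5]
gripper_width: 0.0401
```

```bash
python3 st.py; python3 -c "
from h import *
c=camera('wrist');save(c,'w3.png')
a=cv2.imread('pics/w2.png')[260:440,220:420];b=cv2.imread('pics/w3.png')[260:440,220:420]
cv2.imwrite('pics/w23.png',cv2.resize(np.hstack([a,b]),None,fx=2,fy=2))"
```

```text
t 8.8 w 0.0401 Mn 0.347 th -164.77 j6 1.232 eff6 0.614 [0.489  0.0413 0.1505] [-12.1832  -0.5268   9.494 ]
```

View pics/w23.png

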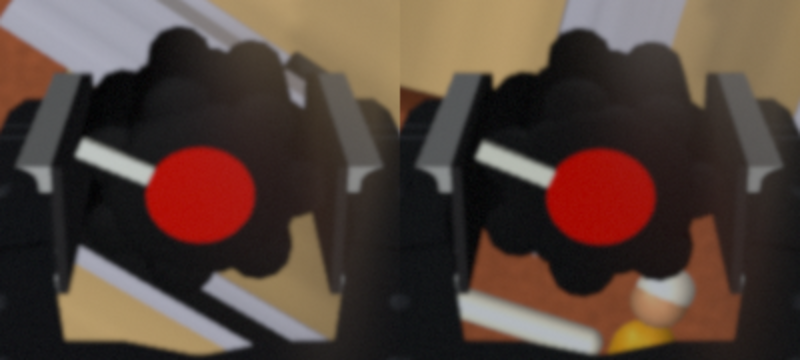

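The white line is at the same angle to the pads in both crops, so there is no slip. The resistance has levelled off, so the bite was between th -104.9 and -114.8, and I take -110. That leaves 35° to reach -200.

Call:
step_arm --moves '[[[0,0,0,0.0738,0.0013,-0.1582,35],[0,0,0,0.1476,0.0025,-0.3163,35],[0,0,0,0.2213,0.0038,-0.4745,35],[0,0,0,0.2597,0.0044,-0.5568,35],[0,0,0,0.2597,0.0044,-0.5568,35]]]'

```text
time: 9.48
tcp_pos: [0.4892, 0.0418, 0.1506]
ee_rot: [0.276, -0.475, 0.65, -0.526]
ft_force: [-11.4, 0.7, 9.0]
gripper_width: 0.0399
```

```bash
python3 st.py
```

```text
t 9.475 w 0.0399 Mn 0.452 th 160.05 j6 1.849 eff6 0.631 [0.4892 0.0418 0.1506] [-11.3518   0.6573   8.9958]
```

Call:
step_arm --moves '[[[0,0,0,0,0,0,100],[0,0,0,0,0,0,100],[0,0,0,0,0,0,100],[0,0,0,0,0,0,100],[0,0,0,0,0,0,100],[-8,0,18,0,0,0,100],[-17,0,36,0,0,0,100],[-28,0,60,0,0,0,100],[-42,0,90,0,0,0,100],[-47,0,100,0,0,0,100],[-47,0,100,0,0,0,100]]]'

```text
time: 10.85
tcp_pos: [0.4439, 0.0415, 0.2509]
ee_rot: [0.273, -0.474, 0.651, -0.526]
ft_force: [-0.0, -0.6, -0.1]
gripper_width: 0.0848
```

```bash
cat > ang.py <<'E'
from geo import *
from fit import board
def handle(phi):
    u,y,n=axes(phi);return hinge+.242*u+.062*n
for k in("top","scene"):
    P,Q,ce,nn,m=board(camera(k));print(k,"slope",np.degrees(np.arccos(nn[2])),m)
E
python3 st.py; python3 ang.py; python3 - <<'E'
from geo import *
from ang import handle
s=read_state();c=camera("wrist");save(c,"w4.png");P=cloud(c,s);phi=np.radians(25);u,y,n=axes(phi);f=handle(phi);print("model bar",f)
d=P-f;m=(c["z_map"]>0)&(abs(d@u)<.02)&(abs(d@y)<.048)&(d@n>-.004)&(d@n<.012);q=P[m];print(len(q),"bar u %.4f n(top) %.4f"%(np.median(d[m]@u),np.percentile(d[m]@n,95)),"y ext",(d[m]@y).min(),(d[m]@y).max())
m=(c["z_map"]>0)&(abs(d@u)<.02)&(abs(d@y)<.08)&(d@n>-.004)&(d@n<.012);print("y",(d[m]@y).min(),(d[m]@y).max())
R=Ro.from_quat(s["ee_rot"]);T=Ro.from_matrix(tool(phi,np.radians(-90)));print("rv",(T*R.inv()).as_rotvec())
print("to 60 above",1e3*(f+.055*n-s["tcp_pos"]),"grasp",1e3*(f-.005*n-s["tcp_pos"]))
E
```

```text
t 10.85 w 0.0848 Mn -0.040 th 159.78 j6 1.853 eff6 -0.001 [0.4439 0.0415 0.2509] [-0.0383 -0.6111 -0.1378]
top slope 24.808176949751793 9041
scene slope 24.583803961346735 1670
top slope 24.81579675201936 9008
scene slope 24.609546005417148 1636
model bar [0.5916 0.0442 0.1885]
3816 bar u -0.0012 n(top) 0.0067 y ext -0.04799912389441058 0.04794186616646749
y -0.056096979288753096 0.05391681588835086
rv [-0.8102 -0.0113  1.745 ]
to 60 above [125.0617   2.2637 -10.0897] grasp [150.4149   2.7063 -64.4682]
```

View pics/w4.png

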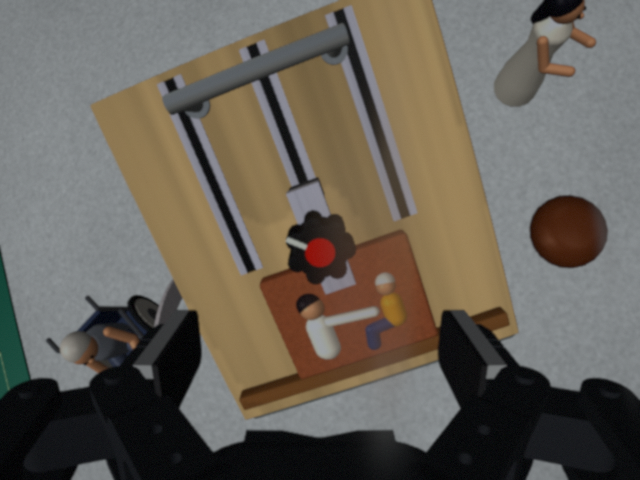

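The knob at (320,250) has kept its white line at the same tool-frame angle after release, so it turned 245° in all, about 90° of it past the bite. Nothing has moved: the figure, wheelchair and stone are in place. Next I go over the bar.

Call:
step_arm --moves '[[[20,0,5,-0.08,0,0.175,100],[60,1,5,-0.16,0,0.35,100],[124,1,-10,-0.8102,-0.0113,1.745,100],[124,1,-10,-0.8102,-0.0113,1.745,100],[124,1,-10,-0.8102,-0.0113,1.745,80],[124,1,-10,-0.8102,-0.0113,1.745,80],[124,1,-10,-0.8102,-0.0113,1.745,80],[124,1,-10,-0.8102,-0.0113,1.745,80],[124,1,-10,-0.8102,-0.0113,1.745,80],[124,1,-10,-0.8102,-0.0113,1.745,80],[124,1,-10,-0.8102,-0.0113,1.745,80],[124,1,-10,-0.8102,-0.0113,1.745,80]]]'

```text
time: 12.6
tcp_pos: [0.5675, 0.0425, 0.2391]
ee_rot: [-0.688, -0.158, -0.146, 0.693]
ft_force: [-0.3, -0.9, 0.8]
gripper_width: 0.0684
```

```bash
python3 st.py;  python3 - <<'E'
from geo import *
from ang import handle
s=read_state();c=camera("wrist");save(c,"w5.png");P=cloud(c,s);phi=np.radians(25);u,y,n=axes(phi);f=handle(phi)
d=P-f;m=(c["z_map"]>0)&(abs(d@u)<.02)&(abs(d@y)<.045)&(d@n>-.004)&(d@n<.012);q=P[m];print(len(q),"bar u %.4f n(top) %.4f"%(np.median(d[m]@u),np.percentile(d[m]@n,95)))
T=Ro.from_matrix(tool(phi,np.radians(-90)));print("roterr",(T*Ro.from_quat(s["ee_rot"]).inv()).as_rotvec(),s["joint_pos"])
print("grasp",1e3*(f-.0012*u-.005*n-s["tcp_pos"]))
E
```

```text
t 12.6 w 0.0684 Mn 0.025 th -90.03 j6 -0.062 eff6 -0.104 [0.5675 0.0425 0.2391] [-0.2801 -0.9347  0.7565]
top slope 24.8947020874094 6053
scene slope 24.58348046154375 1573
4405 bar u -0.0001 n(top) 0.0064
roterr [-0.0031 -0.0023 -0.0007] [-0.0398 -0.1551  1.6742  0.0293  1.1893 -0.0622]
grasp [ 25.0763   1.7109 -56.065 ]
```

View pics/w5.png

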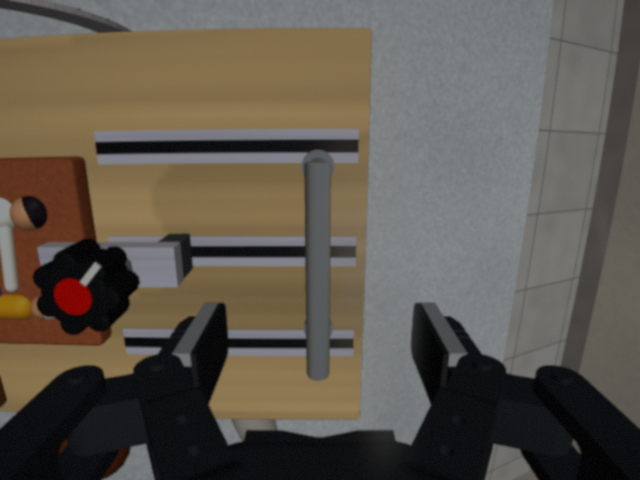

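The bar at column 318 is centred between the fingers, whose midline is about column 320. I go down and grip.

Call:
step_arm --moves '[[[6,0,-14,0,0,0,80],[13,0,-28,0,0,0,80],[20,1,-42,0,0,0,80],[26,1,-55,0,0,0,80],[26,1,-55,0,0,0,80],[26,1,-55,0,0,0,0],[26,1,-55,0,0,0,0],[26,1,-55,0,0,0,0],[26,1,-55,0,0,0,0],[26,1,-55,0,0,0,0],[26,1,-55,0,0,0,0],[26,1,-55,0,0,0,0]]]' --force 80

```text
time: 14.25
tcp_pos: [0.5921, 0.0435, 0.185]
ee_rot: [-0.688, -0.158, -0.145, 0.693]
ft_force: [-5.4, -1.2, 2.1]
gripper_width: 0.0098
```

```bash
python3 st.py;  python3 - <<'E'
from geo import *
from ang import handle
s=read_state();n0=np.radians(25)
u,y,n=axes(n0);print("tcp minus model in u,y,n",(s["tcp_pos"]-handle(n0))@np.c_[u,y,n]*1e3)
for d in range(26,42,1):
    ph=np.radians(d);n1=axes(n0)[2];n2=axes(ph)[2]
    print(d,1e3*(handle(ph)-.005*n2-handle(n0)+.005*n1),"rot",-np.radians(d-25)*axes(ph)[1]) if d in(28,31,34,37,40,41) else 0
E
```

```text
t 14.25 w 0.0098 Mn -0.031 th -89.98 j6 -0.062 eff6 -0.000 [0.5921 0.0435 0.185 ] [-5.363  -1.2363  2.1079]
top slope 24.738855451591537 4469
scene slope 24.443130448774557 1654
tcp minus model in u,y,n [-1.0791 -0.7187 -3.3276]
28 [-8.3225 -0.1453 10.007 ] rot [ 0.0009 -0.0524 -0.    ]
31 [-17.1573  -0.2995  19.5646] rot [ 0.0018 -0.1047 -0.    ]
34 [-26.4801  -0.4622  28.6467] rot [ 0.0027 -0.1571 -0.    ]
37 [-36.2654  -0.633   37.2283] rot [ 0.0037 -0.2094 -0.    ]
40 [-46.4863  -0.8114  45.286 ] rot [ 0.0046 -0.2618 -0.    ]
41 [-49.9853  -0.8725  47.8516] rot [ 0.0049 -0.2792 -0.    ]
```

Call:
step_arm --moves '[[[-4,0,5,0.0004,-0.0262,0,0],[-8.3,-0.1,10,0.0009,-0.0524,0,0],[-12.7,-0.2,14.8,0.0014,-0.0785,0,0],[-17.2,-0.3,19.6,0.0018,-0.1047,0,0],[-21.7,-0.4,24.2,0.0023,-0.1309,0,0],[-26.5,-0.5,28.6,0.0027,-0.1571,0,0],[-31.3,-0.5,33,0.0032,-0.1833,0,0],[-36.3,-0.6,37.2,0.0037,-0.2094,0,0],[-36.3,-0.6,37.2,0.0037,-0.2094,0,0],[-36.3,-0.6,37.2,0.0037,-0.2094,0,0]]]'

```text
time: 15.6
tcp_pos: [0.5571, 0.0429, 0.2209]
ee_rot: [-0.668, -0.23, -0.217, 0.674]
ft_force: [6.4, 1.0, -6.7]
gripper_width: 0.0093
```

```bash
sed -i 's/^for k in.*/import sys\nfor k in("top","scene"):/' ang.py; python3 st.py; python3 ang.py; python3 - <<'E'
from h import *
c=camera("scene");cv2.imwrite("pics/s2.png",cv2.resize(c["pixels"][190:330,240:460,::-1],None,fx=3.6,fy=3.6,interpolation=cv2.INTER_CUBIC))
E
```

```text
t 15.6 w 0.0093 Mn 0.041 th -90.01 j6 -0.086 eff6 0.007 [0.5571 0.0429 0.2209] [ 6.4014  0.9989 -6.6784]
top slope 36.21403350043942 8372
scene slope 35.1325428139519 463
```

View pics/s2.png

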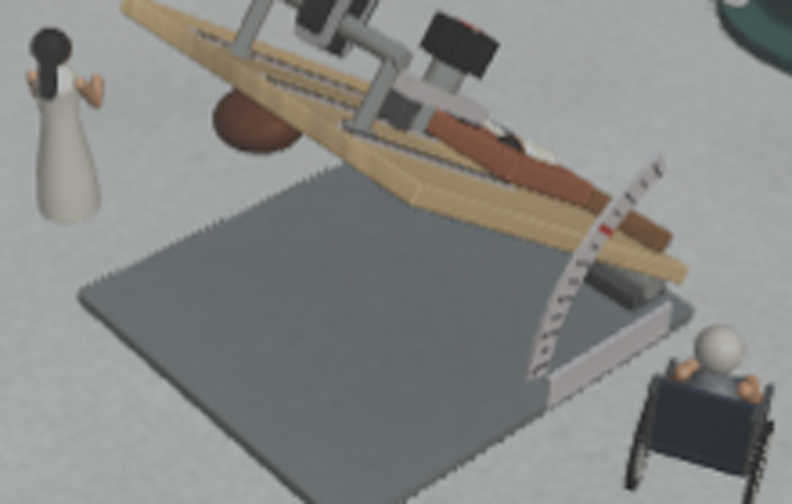

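The scene crop shows the board's upper edge just under the red tick at (605,230). The fit gives about 36.3°, so it needs about 3.7° more.

Call:
step_arm --moves '[[[-4,-0.1,3.3,0.0004,-0.022,0,0],[-8.3,-0.1,6.6,0.0008,-0.043,0,0],[-12.7,-0.2,9.9,0.0011,-0.0646,0,0],[-12.7,-0.2,9.9,0.0011,-0.0646,0,0],[-12.7,-0.2,9.9,0.0011,-0.0646,0,0]]]'

```text
time: 16.38
tcp_pos: [0.5444, 0.0426, 0.2308]
ee_rot: [-0.66, -0.251, -0.239, 0.666]
ft_force: [7.2, 0.3, -6.7]
gripper_width: 0.0096
```

```bash
python3 st.py; python3 ang.py; python3 ang.py; python3 - <<'E'
from geo import *
from fit import plane
from ang import handle
s=read_state();c=camera("wrist");P=cloud(c,s);phi=np.radians(39.8);u,y,n=axes(phi);d=P-hinge
a=d@u;b=d@y;h=d@n-.02
m=(c["z_map"]>0)&(abs(h)<.008)&(a>.0)&(a<.265)&(abs(b)>.062)&(abs(b)<.115);ce,nn,k=plane(P[m]);print("wrist slope",np.degrees(np.arccos(nn[2])),k)
print(1e3*(s["tcp_pos"]-handle(phi))@np.c_[u,y,n])
E
```

```text
t 16.375 w 0.0096 Mn 0.061 th -90.01 j6 -0.097 eff6 0.007 [0.5444 0.0426 0.2308] [ 7.1847  0.2545 -6.67  ]
top slope 39.89991656340321 8428
scene slope 39.09348996106423 336
top slope 39.909739030320004 8485
scene slope 38.53878203280182 333
top slope 39.91400928294779 8478
scene slope 38.60881002975718 328
wrist slope 40.029645762104686 55688
[-1.3442 -0.7244 -1.1289]
```

Call:
step_arm --moves '[[[0,0,0,0,0,0,70],[0,0,0,0,0,0,70],[0,0,0,0,0,0,70],[0,0,0,0,0,0,70],[0,0,0,0,0,0,70],[-9,0,11,0,0,0,70],[-20,0,23,0,0,0,70],[-40,-1,47,0,0,0,70],[-65,-1,77,0,0,0,70],[-80,-1,100,0,0,0,70],[-80,-1,100,0,0,0,70],[-80,-1,100,0,0,0,70]]]'

```text
time: 18.23
tcp_pos: [0.4644, 0.0417, 0.3317]
ee_rot: [-0.66, -0.252, -0.239, 0.666]
ft_force: [0.4, -0.2, -1.4]
gripper_width: 0.0598
```

```bash
python3 st.py; python3 ang.py; python3 - <<'E'
from geo import *
from fit import plane
s=read_state();c=camera("wrist");save(c,"w6.png");P=cloud(c,s);phi=np.radians(39.8);u,y,n=axes(phi);d=P-hinge
a=d@u;b=d@y;h=d@n-.02
m=(c["z_map"]>0)&(abs(h)<.008)&(a>.0)&(a<.265)&(abs(b)>.062)&(abs(b)<.115);ce,nn,k=plane(P[m]);print("wrist slope",np.degrees(np.arccos(nn[2])),k)
c=camera("top");print([search_frame(c,l)[:1] for l in("wheelchair","stone")])
c=camera("scene");cv2.imwrite("pics/s3.png",cv2.resize(c["pixels"][170:340,225:465,::-1],None,fx=3.3,fy=3.3,interpolation=cv2.INTER_CUBIC))
print(search_frame(c,"figure")[:1],search_frame(c,"wheelchair")[:1])
E
```

```text
t 18.225 w 0.0598 Mn 0.041 th -90.00 j6 -0.098 eff6 0.000 [0.4644 0.0417 0.3317] [ 0.361  -0.2222 -1.4198]
top slope 39.88947938734723 9135
scene slope 38.41983146666885 344
wrist slope 40.03624076228634 39648
[[{'position': [0.4723, 0.2448, 0.059], 'conf': 0.83}], [{'position': [0.4523, -0.1569, 0.0276], 'conf': 0.76}]]
[{'position': [0.6099, -0.1634, 0.0608], 'conf': 0.96}] [{'position': [0.4912, 0.2615, 0.0623], 'conf': 0.84}]
```

View pics/s3.png

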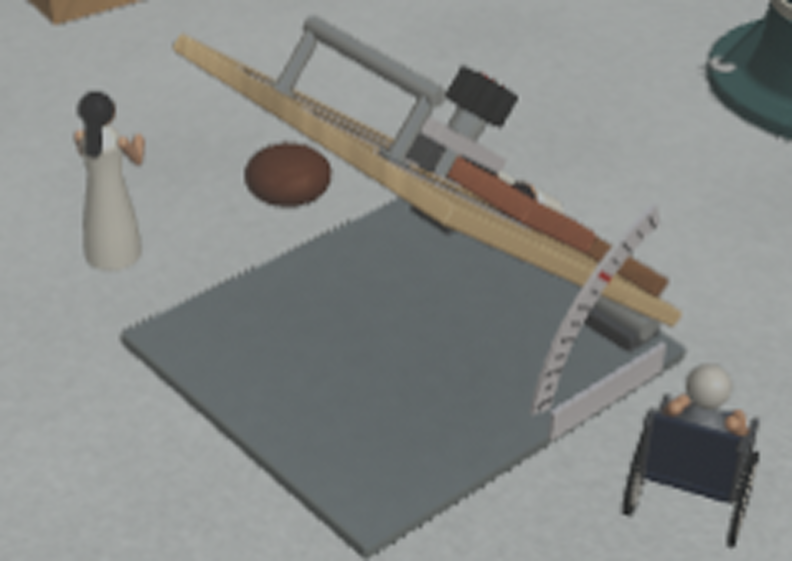

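View pics/w6.png

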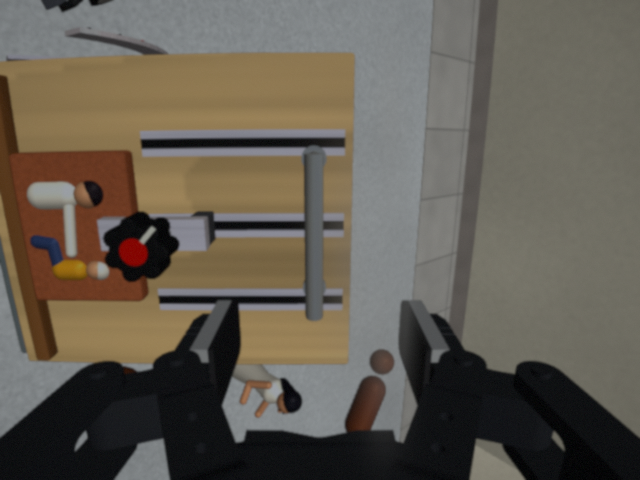

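The board edge now meets the red tick at (605,277) in the scene crop. In the wrist view the knob at (135,250) and the bar at column 315 are free, the fingers touch nothing, and the figure, stone and wheelchair stand where they were.

```bash
python3 -c "
from station import *
print(workorder.hand_in())"
```

```text
the job is handed in; nothing more can be done
None
```

I tightened the knob a quarter turn past the bite, raised the board to 40°, let go of both and handed the job in at about 18 s; `hand_in` gives no verdict.

- **Knob:** I turned it 245° clockwise in one grip. The resistance jumped from about 0.04 to about 0.45 N m somewhere between 150° and 160°. That leaves 85–95° of turn after the bite. The white index line stayed fixed relative to the pads, so the knob did not slip.
- **Board:** After letting go, the slope was 40.0° by the wrist camera and 39.9° by the top camera. The board edge lies at the red tick. The scene camera's plane fit gave 38.4°, but it used only a few points seen at a grazing angle, so I did not rely on it.
- **Surroundings:** The figure, wheelchair and stone were found within about 4 mm of their starting positions, which is the accuracy of the detection. The gripper is clear of everything, and the largest wrist force I read was about 15 N.

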